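# Present the tall vial to the second-check camera

### The arm

A 6-joint arm with a two-finger parallel gripper is mounted at the origin on the work surface. World frame = base frame: x ahead of the robot, y to its left, z up, the work surface at z = 0. Lengths are in mm, angles in rad, forces in N, time in s.
With the tool pointing down it reaches from about 275 to 1000 mm from the base axis. Payload 8.4 kg.
Tool frame: the origin (TCP) lies between the finger pads; the fingertips stand 22 mm ahead of it and the grasp point (between the pads) lies 3 mm ahead of it; z points along the fingers, y is the line along which they close (so a half turn about z gives the same grasp; the last joint's range is limited). The gripper opens to 85 mm and grips with 20 to 120 N. Pads are 22 mm wide; open, the fingers measure 114 mm over their backs; the gripper's body (76 mm by 85 mm) begins 54 mm behind the grasp point. The pads swing forward as they close: fully open they stand 13 mm farther back than shut.
Start: joints at [1.34, 0.353, 1.633, -0, 1.155, -0.002], TCP at [141.754, 608.715, 253.281] pointing down, gripper open.
Joint ranges: [-2.63, 2.63], [-0.92, 2.1], [0.06, 2.66], [-1.3, 4.44], [0, 2.69], [-3.02, 3.02]. Speed limits (rad/s): [2.22, 2.22, 2.79, 3.14, 3.14, 3.14].

### API

Orientations are given as [roll, pitch, yaw] about the fixed x, y, z axes, in that order (R = Rz(yaw) Ry(pitch) Rx(roll)).
In Python, from rig import r, grab_frame gives the robot as it stands.
- The arm moves only by the shell command python3 -m inch 'ROWS' [FORCE]. ROWS is JSON, a list of rows, each a list of 7 numbers: the turn, a rotation vector about the tool's x, y, z as a fraction of full scale, then the shift along the tool's x, y, z as a fraction of full scale, then the closure, from 0 (fully open) to 1 (shut). In form: [[rx, ry, rz, dx, dy, dz, fingers], ...]. A call has 1 to 8 rows; each row shifts and turns the commanded pose from where the row before left it, along the tool's axes as they then stand; what a row does not reach is not made up. Full scale, the value 1, is 2.5 cm for a shift and pi rad for a turn. A row lasts 1/12 s, in which the tool goes at most 41.7 mm and 7.16 degrees, less where a joint would pass 70% of its speed; a pose out of reach is approached as far as the arm can. A call with a number of a shift or a turn outside -1 to 1 is refused whole. A call with a gripper value outside its range is refused whole. The fingers move at their own pace and stop on an object; FORCE is the grip in N (left out, the last holds). Time passes only in rows, so rows that do not move let the fingers close. It gives the time, the measured TCP pose, the force, the opening and the grip force at its end, in the units of the state.
- r.sense(): the state, without advancing time (a new reading comes with each control period).
- grab_frame(name): name is "scene" or "side" or "wrist"; returns a dict with "pixels" (400x640x3 uint8, red, green, blue), "z_map" (400x640 float32, mm along the optical axis (not along the pixel's ray), 0 where there is no reading), "vertical_fov" (degrees; the focal length in pixels is half the picture's height over the tangent of half this angle, whatever the lens; pixels are square), "cx", "cy" (the principal point, pixels), "dist" ([k1, k2, p1, p2, k3] as OpenCV has them; the pictures are not rectified), "cam_to_world" (4x4, takes a point from camera to world coordinates). Camera axes: x right, y down, z forward; pixel columns grow to the right and rows downward; lengths in mm; the calibration is good to about 2 mm. A picture is of the moment at which its call begins.
- r.sign_off(): hands the job in; it is judged then, once.
The state is a dict: "clock": time; "qpos": joint angles; "qvel": joint speeds; "joint_efforts": joint torques, N m; "eef_pos": TCP position; "tcp_rot": TCP orientation; "contact_force": force on the tool from outside, world axes, zero at the start; "wrist_torque": the same for the moment, N m; "opening": opening from 0.0 (shut) to 1.0 (fully open); "grasp_force": force on a finger pad.
Only numpy, scipy, OpenCV 4.12 (cv2) and the standard library are available. Lean on these libraries where they do the work, as an engineer would, in place of code of your own. Each camera call takes 0.05 s, during which the arm holds its last target. There are 200 camera calls.

### The job

First push the sprung plunger on the little grey start box fully down to start the second check. Then lift the taller of the two brown vials out of the acrylic tray and present it to the inspection camera: cap up, the middle of its label on the camera's line of sight 130 mm in front of the lens, and the vial tilted so that it stands square across that line of sight (the camera head looks down at a slant, so the vial's cap leans away from the camera by the same angle). Finish while still holding it there, still and in the air, touching nothing but your gripper, with the camera and all the other things left as they were.

Things in the scene. Friction and masses are not known exactly. Their poses are not given: they have to be found in the camera images.
- plunger (a joint): start plunger, slides straight down: 0 m = up (rest), 0.012 m = fully down on its stop. Spring, 3.5 N at first and about 8 N fully down; springs back up when let go. It need only be held down for a moment (0.2 s).
- plunger_top (a point): centre of the flat top of the plunger: aluminium cap, 36 mm across, on a steel stem, over the middle of a grey box 90 x 70 mm and 45 mm high. The top stands 69 mm above the table at rest, 57 mm when fully down.
- tray: clear acrylic tray, 90 mm (its x) by 250 mm (its y) outside, walls 4 mm thick and 22 mm high over its underside; origin at the centre of its underside, 30 mm above the table; inner floor 4 mm above that. It sits on a chrome rail along its y and can slide up to 30 mm either way against about 3 N of friction. In it, in any order, stand the two vials and the dose cup in a row along y, about 80 mm apart.
- tall_vial: the vial to present: brown glass, 32 mm in diameter, straight-sided from its base to 64 mm, then a shoulder and an aluminium cap 24 mm across from 76 to 87 mm (its top). Origin at the centre of the base, z up along its axis through the cap. About 75 g (can vary by a third). Paper label round it from 13 to 38 mm above the base.
- vial_label (a point): point on the tall vial's axis at the middle of its label, 25.6 mm above its base; axes as the vial's
- short_vial: brown glass vial, 27 mm in diameter, 53 mm high in all; origin at the centre of its base; to be left alone
- dose_cup: white ceramic dose cup, about 40 mm across the rim, 36 mm high; origin at the centre of its base; to be left alone
- head (a joint): downward slant of the inspection camera's head, rad: 0 = looks level, positive = lens tilted down. Stiff hinge, stays as it is; must not be moved.
- lens (a point): centre of the front of the black lens of the inspection camera (white head, 70 x 80 x 56 mm, with a white ring and black lens on its front, in a fork on an aluminium post with a dark steel foot 110 x 120 mm). The tilt hinge lies 240 mm above the table, 50 mm behind the lens. Axes of the tilted head: -x is the line of sight, y is level (the hinge line), z is square to the line of sight, upward.
- focus (a point): point in the air on the line of sight, 130 mm in front of the lens: where the middle of the label belongs. Axes as at point lens; the presented vial's axis (base to cap) is to lie along this z.
- pill_bottle: white plastic pill bottle standing, 48 mm in diameter, 80 mm high; origin at the centre of its base; leave alone
- syringe: oral syringe lying on the table, 145 mm long, 18 mm thick; leave alone
- week_box: flat week pill box, 45 x 160 mm, 23 mm high; leave alone
- bowl: steel bowl, 110 mm across, 40 mm high; leave alone
- padlock: brass padlock lying flat, body 45 x 40 x 18 mm; leave alone
There are look-alikes about, which are no part of the job. What is shaped like the part that bears plunger but yellow is not meant.

How it is judged:
By the outcome, as a careful person would: the job done as asked, in the order asked, and still so for the second after the job is handed in, while the arm keeps its last pose, push and grip.
It also fails if it takes over 48 s, if anything falls off the work surface, if the arm or the gripper's body presses on something with over 40 N, if the wrist force passes 120 N, or if a joint passes its speed limit or range.

## Working session

There is one attempt and no reset: what is moved stays moved. The work goes in short steps, Python scripts to look and compute and a shell command to move; the robot and the scene stay as the last step left them, time stands still between calls to the robot, and variables do not carry over. Pictures are saved under pics/ and viewed, at most 10 in all, crops included, and the job is handed in when it is done.

```bash
mkdir -p pics; ls
cat > h.py <<'E'
import numpy as np,cv2
from rig import r,grab_frame
def K(f):
    F=200/np.tan(np.radians(f["vertical_fov"])/2); return np.array([[F,0,f["cx"]],[0,F,f["cy"]],[0,0,1.]])
def rays(f,uv):
    p=cv2.undistortPoints(np.array(uv,float).reshape(-1,1,2),K(f),np.array(f["dist"],float)).reshape(-1,2)
    return np.c_[p,np.ones(len(p))]
def plane(f,uv,z):
    T=np.array(f["cam_to_world"]);d=rays(f,uv)@T[:3,:3].T;o=T[:3,3]
    return o+d*((z-o[2])/d[:,2])[:,None]
def cloud(f):
    v,u=np.mgrid[:400,:640];d=rays(f,np.c_[u.ravel(),v.ravel()])*f["z_map"].reshape(-1,1)
    T=np.array(f["cam_to_world"]);return (d@T[:3,:3].T+T[:3,3]).reshape(400,640,3)
def proj(f,P):
    T=np.linalg.inv(np.array(f["cam_to_world"]));return cv2.projectPoints(np.array(P,float).reshape(-1,1,3),cv2.Rodrigues(T[:3,:3])[0],T[:3,3],K(f),np.array(f["dist"],float))[0].reshape(-1,2)
def load(n): return np.load(f"{n}.npy",allow_pickle=True).item()
def snap(n,name):
    f=grab_frame(n);np.save(name+".npy",f,allow_pickle=True);cv2.imwrite(f"pics/{name}.png",f["pixels"][:,:,::-1]);return f
E
python3 - <<'E'
from h import *
for n in("scene","side"):
    f=snap(n,n);print(n,f["vertical_fov"],f["dist"],np.round(f["cam_to_world"],2).tolist(),(f["z_map"]>0).mean())
a=[cv2.imread(f"pics/{n}.png") for n in("scene","side")]
print(r.sense())
E
```

```text
pics
scene 48.60057747879736 [-0.01823453  0.          0.          0.          0.        ] [[-0.8, 0.31, -0.52, 1226.68], [0.6, 0.43, -0.67, 843.85], [0.01, -0.84, -0.53, 851.91], [0.0, 0.0, 0.0, 1.0]] 0.9860234375
side 54.48027916329575 [-0.04093948  0.          0.          0.          0.        ] [[-0.98, -0.15, 0.15, 410.89], [-0.21, 0.62, -0.76, 722.73], [0.02, -0.77, -0.63, 782.86], [0.0, 0.0, 0.0, 1.0]] 0.9960078125
{'clock': 0.1, 'qpos': array([ 1.33954563e+00,  3.53586837e-01,  1.63407368e+00, -2.64087911e-05,
        1.15519563e+00, -2.38629498e-03]), 'qvel': array([-1.27181675e-03, -6.35725001e-04, -2.62657660e-03, -1.76034212e-04,
        1.76958025e-03, -2.76032230e-05]), 'joint_efforts': array([-4.34863096e-04, -6.06354189e+01, -3.42821288e+01, -2.74540889e-05,
        3.99601864e-03, -5.45411609e-06]), 'eef_pos': array([141.7007282 , 608.3069551 , 252.62581685]), 'tcp_rot': array([-3.14032910e+00,  2.11320826e-05,  2.91273894e+00]), 'contact_force': array([ 0.30688473, -0.11460698,  0.52163606]), 'wrist_torque': array([ 0.00836077, -0.02860555,  0.05756397]), 'grasp_force': 0.0, 'opening': 1.0005828681416586}
```

View pics/scene.png

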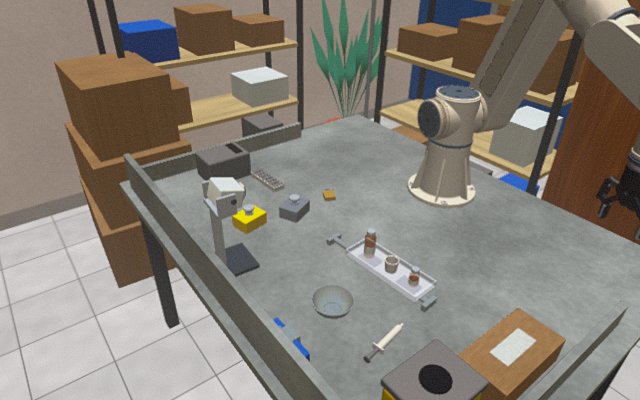

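View pics/side.png

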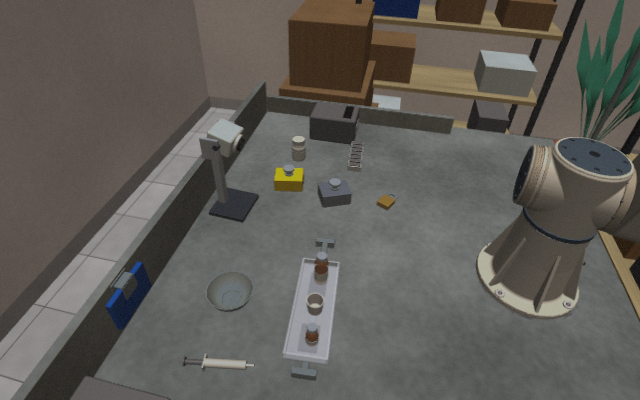

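The scene view shows the grey box at (294,207) and its yellow look-alike at (249,217). In the side view they are at (335,192) and (289,180), and grey is the one meant. The brown vials are at (370,243) and (414,277), or (321,266) and (312,334) in the side view. The first looks taller. The inspection camera is at (225,195) and (222,140). I'll confirm with enlarged crops.

Run:
```python
from h import *
s=load("scene");d=load("side")
a=cv2.resize(s["pixels"][170:300,200:440],(800,433),interpolation=3)
cv2.imwrite("pics/c1.png",a[:,:,::-1])
b=cv2.resize(d["pixels"][110:210,190:360],(800,470),interpolation=3)
cv2.imwrite("pics/c2.png",b[:,:,::-1])
for n,f in(("scene",s),("side",d)):
    C=cloud(f);R=lambda p:C[p[1],p[0]].round(1).tolist()
    pts=dict(scene=dict(pl=(294,199),box=(285,207),vt=(371,234),vb=(370,250),sv=(414,270),cup=(391,262),head=(228,185),table=(300,250)),side=dict(pl=(335,182),box=(335,192),vt=(322,256),sv=(312,327),cup=(315,300),head=(228,130),table=(260,250)))[n]
    for k,p in pts.items(): print(n,k,R(p))
    # slabs
    reg=(C[...,0]>200)&(C[...,0]<1100)&(C[...,1]>-500)&(C[...,1]<500)
```

```text
scene pl [541.7, -174.7, 67.4]
scene box [573.1, -181.7, 44.3]
scene vt [510.0, 156.1, 111.6]
scene vb [515.3, 163.4, 62.2]
scene sv [498.2, 309.5, 83.6]
scene cup [490.6, 223.7, 47.3]
scene head [813.3, -74.3, 264.2]
scene table [630.9, -14.9, 0.7]
side pl [529.8, -182.3, 69.2]
side box [526.1, -169.6, 41.5]
side vt [503.7, 151.1, 118.0]
side sv [490.9, 309.4, 86.3]
side cup [503.4, 219.5, 47.0]
side head [802.9, -82.0, 265.2]
side table [685.7, 66.7, -0.8]
```

View pics/c1.png

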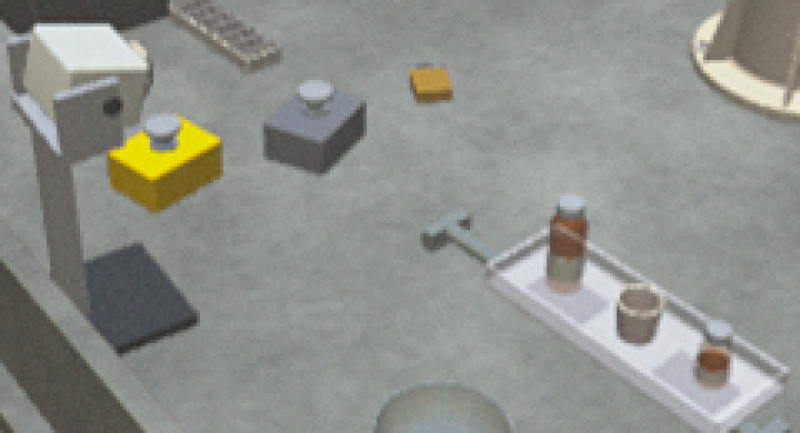

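View pics/c2.png

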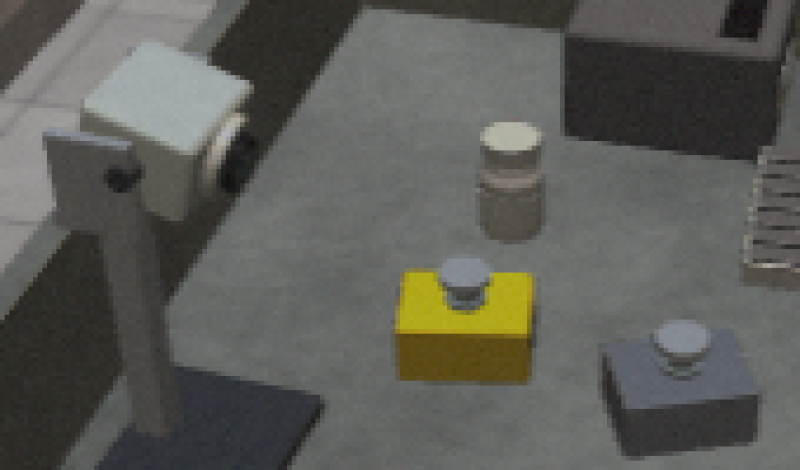

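Both crops confirm it: the grey box with the plunger is at crop 1 (315,120). The tall vial, at (566,245), has its cap clearly higher than the short one at (714,355), and depth gives cap heights of about 118 and 86 mm. The camera's lens faces right in crop 2, at (238,160). Next I'll measure all three precisely.

```bash
cat > m.py <<'E'
from h import *
def segpl(P,n_it=400,tol=2.5,seed=0):
    g=np.random.default_rng(seed);best=None
    for _ in range(n_it):
        a=P[g.choice(len(P),3,False)];n=np.cross(a[1]-a[0],a[2]-a[0]);l=np.linalg.norm(n)
        if l<50: continue
        n/=l;m=abs((P-a[0])@n)<tol
        if best is None or m.sum()>best.sum(): best=m
    Q=P[best];c=Q.mean(0);n=np.linalg.svd(Q-c)[2][2];return best,c,n
E
python3 - <<'E'
from m import *
for nm in("scene","side"):
    f=load(nm);C=cloud(f);px=f["pixels"].astype(int)
    # plunger
    m=(np.hypot(C[...,0]-538,C[...,1]+178)<45)&(C[...,2]>62)&(C[...,2]<76)
    v,u=np.nonzero(m);(cx,cy),_,_=cv2.fitEllipse(np.c_[u,v].astype(np.float32)) if 0 else ((u.min()+u.max())/2,(v.min()+v.max())/2),0,0
    print(nm,"plunger n",m.sum(),"mean",C[m].mean(0).round(1),"ray",plane(f,[(u.mean(),v.mean())],69).round(1), "medz",np.median(C[m][:,2]))
    m=(np.hypot(C[...,0]-508,C[...,1]-154)<35)&(C[...,2]>114)&(C[...,2]<128)
    v,u=np.nonzero(m);print(" cap n",m.sum(),C[m].mean(0).round(1),"ray",plane(f,[(u.mean(),v.mean())],120).round(1),(u.mean(),v.mean()))
    m=(np.hypot(C[...,0]-498,C[...,1]-305)<35)&(C[...,2]>82)&(C[...,2]<95);print(" short",C[m].mean(0).round(1))
    # vial body width
    m=(np.hypot(C[...,0]-800,C[...,1]+80)<120)&(C[...,2]>190)&(C[...,2]<330)
    P=C[m];P0=P;print(" head n",len(P))
    for k in range(4):
        if len(P)<40:break
        b,c,n=segpl(P);print("  plane",b.sum(),c.round(1),n.round(3),"std",((P[b]-c)@n).std().round(2),"col",px[m][:0].size);P=P[~b]
E
```

```text
scene plunger n 62 mean [ 534.5 -184.8   68. ] ray [[ 535.4 -183.3   69. ]] medz 68.04001679790355
 cap n 49 [507.5 152.4 119.6] ray [[507.9 152.8 120. ]] (np.float64(370.9591836734694), np.float64(230.71428571428572))
 short [493.  309.7  86. ]
 head n 1368
  plane 358 [854.3 -84.6 240.4] [ 0.957 -0.069  0.28 ] std 1.19 col 0
  plane 292 [840.2 -35.1 230.2] [ 0.065  0.998 -0.005] std 1.29 col 0
  plane 306 [811.4 -78.7 264.4] [-0.293  0.029  0.956] std 1.0 col 0
  plane 127 [811.2 -45.3 245.7] [ 0.066  0.997 -0.035] std 1.26 col 0
side plunger n 84 mean [ 532.6 -183.7   67.6] ray [[ 532.4 -182.    69. ]] medz 67.94759278044762
 cap n 83 [505.6 152.9 119.2] ray [[505.5 153.6 120. ]] (np.float64(321.03614457831327), np.float64(256.12048192771084))
 short [492.3 309.4  86.2]
 head n 1346
  plane 467 [807.  -81.9 264.9] [-0.296  0.02   0.955] std 1.14 col 0
  plane 333 [838.9 -34.9 230. ] [ 0.077  0.997 -0.012] std 1.16 col 0
  plane 211 [809.8 -45.2 243.4] [0.083 0.996 0.011] std 1.18 col 0
  plane 101 [777.7 -62.8 234.5] [ 0.863 -0.496  0.097] std 1.37 col 0
```

Run:
```python
from m import *
tilt=.300;yaw=-.072
from scipy.spatial.transform import Rotation as Ro
R=Ro.from_euler('ZY',[yaw,-tilt]).as_matrix();print(R.round(3))
for nm,kn,le in(("scene",(233.9,201.5),None),("side",(215.9,147.8),(240.6,144))):
    f=load(nm);C=cloud(f);px=f["pixels"].astype(int)
    print(nm,"knob px cloud",C[round(kn[1]),round(kn[0])].round(1),"ray z240",plane(f,[kn],240).round(1))
    if le: print(" lens",C[143:146,238:244].reshape(-1,3).round(0).tolist())
    m=(np.hypot(C[...,0]-800,C[...,1]+80)<120)&(C[...,2]>190)&(C[...,2]<330)
    o=np.array([810,-80,240.]);Q=(C[m]-o)@R
    top=Q[abs(Q[:,2]-np.percentile(Q[:,2],95))<4];print(" top z",np.median(top[:,2]).round(1),"x",np.percentile(top[:,0],[1,3,97,99]).round(1),"y",np.percentile(top[:,1],[1,3,97,99]).round(1))
    s=Q[(Q[:,1]<55)];print(" all x",np.percentile(s[:,0],[.5,1,2,5,98,99]).round(1))
    dark=(px[m].max(1)<70);D=Q[dark];print(" dark n",dark.sum())
    for lo,hi,t in((-80,-40,"front"),(-20,30,"mid")):
        d=D[(D[:,0]>lo)&(D[:,0]<hi)]
        if len(d): print("  ",t,len(d),d.mean(0).round(1),d.min(0).round(1),d.max(0).round(1))
```

```text
[[ 0.953  0.072 -0.295]
 [-0.069  0.997  0.021]
 [ 0.296  0.     0.955]]
scene knob px cloud [820.9 -32.6 236.7] ray z240 [[822.1 -30.2 240. ]]
 top z 23.0 x [-31.1 -24.7  41.5  42.7] y [-37.1 -35.   35.8  37.2]
 all x [-35.2 -32.4 -25.5 -19.5  50.5  52.4]
 dark n 18
   mid 18 [ 9.1 48.3 -4.3] [  2.8  45.  -10.2] [14.8 51.4  0.8]
side knob px cloud [817.8 -31.3 239.9] ray z240 [[818.3 -32.  240. ]]
 lens [[774.0, -70.0, 238.0], [771.0, -71.0, 238.0], [769.0, -71.0, 237.0], [766.0, -71.0, 238.0], [766.0, -78.0, 234.0], [768.0, -89.0, 227.0], [774.0, -69.0, 235.0], [771.0, -68.0, 236.0], [769.0, -71.0, 235.0], [768.0, -74.0, 233.0], [768.0, -80.0, 229.0], [768.0, -87.0, 225.0], [772.0, -65.0, 235.0], [770.0, -66.0, 235.0], [767.0, -66.0, 235.0], [767.0, -73.0, 231.0], [770.0, -85.0, 223.0], [771.0, -92.0, 218.0]]
 top z 24.7 x [-31.4 -26.5  37.6  39.3] y [-41.9 -38.6  33.   34.4]
 all x [-43.7 -43.4 -42.9 -36.7  45.5  49.8]
 dark n 211
   front 48 [-42.6  -1.2   0.3] [-44.3 -17.8 -19.5] [-40.   12.6  15.3]
   mid 75 [  3.4  45.8 -11. ] [-11.   33.  -50.3] [19.  51.  13.2]
```

```bash
A='[[0,0,0,-0.56,-0.68,0,1],[0,0,0,-0.56,-0.68,0,1],[0,0,0,-0.56,-0.68,0,1],[0,0,0,-0.56,-0.68,0,1]]'
python3 -m inch '[[0,0,0,-0.56,-0.68,0,1],[0,0,0,-0.56,-0.68,0,1],[0,0,0,-0.56,-0.68,0,1],[0,0,0,-0.56,-0.68,0,1],[0,0,0,-0.56,-0.68,0,1],[0,0,0,-0.56,-0.68,0,1],[0,0,0,-0.56,-0.68,0,1],[0,0,0,-0.56,-0.68,0,1]]' 60
```

```text
clock: 0.77
eef_pos: [220.2, 449.6, 253.0]
tcp_rot: [-3.141, -0.0, 2.913]
contact_force: [0.8, -0.0, 0.5]
opening: 0.001
grasp_force: 0.0
```

```bash
python3 -m inch '[[0,0,0,-0.56,-0.68,0,1],[0,0,0,-0.56,-0.68,0,1],[0,0,0,-0.56,-0.68,0,1],[0,0,0,-0.56,-0.68,0,1],[0,0,0,-0.56,-0.68,0,1],[0,0,0,-0.56,-0.68,0,1],[0,0,0,-0.56,-0.68,0,1],[0,0,0,-0.56,-0.68,0,1]]' >/dev/null
python3 -m inch '[[0,0,0,-0.56,-0.68,0,1],[0,0,0,-0.56,-0.68,0,1],[0,0,0,-0.56,-0.68,0,1],[0,0,0,-0.56,-0.68,0,1],[0,0,0,-0.56,-0.68,0,1],[0,0,0,-0.56,-0.68,0,1],[0,0,0,-0.56,-0.68,0,1],[0,0,0,-0.56,-0.68,0,1]]'
python3 -m inch '[[0,0,0,-0.56,-0.68,0,1],[0,0,0,-0.56,-0.68,0,1],[0,0,0,-0.56,-0.68,0,1],[0,0,0,-0.56,-0.68,0,1],[0,0,0,-0.56,-0.68,0,1],[0,0,0,-0.56,-0.68,0,1],[0,0,0,-0.56,-0.68,0,1],[0,0,0,-0.56,-0.68,0,1]]' >/dev/null
python3 -m inch '[[0,0,0,-0.56,-0.68,0,1],[0,0,0,-0.56,-0.68,0,1],[0,0,0,-0.56,-0.68,0,1],[0,0,0,-0.56,-0.68,0,1],[0,0,0,-0.56,-0.68,0,1],[0,0,0,-0.56,-0.68,0,1],[0,0,0,-0.56,-0.68,0,1],[0,0,0,0,0,0,1]]'
python3 - <<'E'
from h import *
f=snap("wrist","w1");print(f["vertical_fov"],np.round(f["cam_to_world"],2).tolist())
print(proj(f,[[534,-182.7,69],[770.5,-78.7,225],[508,153,120]]).round())
E
```

```text
clock: 2.1
eef_pos: [376.6, 134.0, 253.2]
tcp_rot: [-3.141, -0.0, 2.913]
contact_force: [-0.0, 0.3, -0.4]
opening: -0.004
grasp_force: 0.0
clock: 3.43
eef_pos: [524.6, -163.7, 253.1]
tcp_rot: [-3.141, 0.001, 2.911]
contact_force: [-1.2, -1.0, 0.7]
opening: 0.002
grasp_force: 0.0
71.72555974076955 [[0.23, 0.94, 0.26, 458.25], [0.97, -0.22, -0.06, -148.96], [-0.0, 0.27, -0.96, 372.97], [0.0, 0.0, 0.0, 1.0]]
[[302. 193.]
 [487. 488.]
 [661.  97.]]
```

View pics/w1.png

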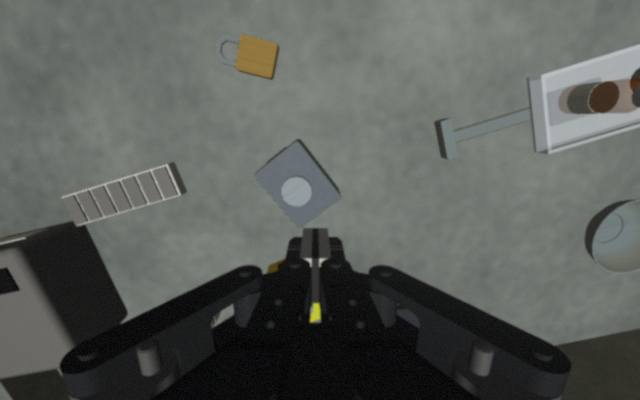

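Wrist view: the plunger cap is at (296,191) on the grey box, and the padlock, week box and tray are clear of it. I'll refine its position.

Run:
```python
from h import *
f=load("w1");C=cloud(f)
m=(np.hypot(C[...,0]-534,C[...,1]+183)<40)&(C[...,2]>60)&(C[...,2]<78)
v,u=np.nonzero(m);print(m.sum(),u.mean(),v.mean(),C[m].mean(0).round(1),plane(f,[(u.mean(),v.mean())],69).round(1))
s=r.sense();print(s["eef_pos"],s["tcp_rot"])
```

```text
746 295.8672922252011 190.83243967828417 [ 530.4 -188.6   68.2] [[ 530.2 -188.5   69. ]]
[ 523.54104606 -162.17891829  252.82677209] [-3.14145985e+00 -3.70425929e-04  2.91090984e+00]
```

```bash
python3 -m inch '[[0,0,0,-0.07,-0.1,0.75,1],[0,0,0,-0.07,-0.1,0.75,1],[0,0,0,-0.07,-0.1,0.75,1],[0,0,0,-0.07,-0.1,0.75,1],[0,0,0,-0.07,-0.1,0.75,1],[0,0,0,-0.07,-0.1,0.75,1],[0,0,0,-0.07,-0.1,0.75,1],[0,0,0,-0.07,-0.1,0.75,1]]'
python3 -m inch '[[0,0,0,0,0,0.1,1],[0,0,0,0,0,0.1,1],[0,0,0,0,0,0.1,1]]'
python3 -m inch '[[0,0,0,0,0,0.1,1],[0,0,0,0,0,0.1,1],[0,0,0,0,0,0.1,1]]'
```

```text
clock: 4.15
eef_pos: [531.7, -182.6, 102.4]
tcp_rot: [3.141, -0.001, 2.913]
contact_force: [1.5, 0.3, -0.9]
opening: -0.003
grasp_force: 0.0
clock: 4.4
eef_pos: [532.4, -183.1, 96.3]
tcp_rot: [3.141, 0.0, 2.913]
contact_force: [-0.1, 0.1, 0.5]
opening: -0.0
grasp_force: 0.0
clock: 4.65
eef_pos: [532.8, -183.5, 89.1]
tcp_rot: [-3.142, 0.002, 2.913]
contact_force: [0.6, -0.5, 3.6]
opening: 0.0
grasp_force: 1.9
```

Contact at about 90 mm. Pressing on to the stop in small steps.

```bash
python3 -m inch '[[0,0,0,0,0,0.1,1],[0,0,0,0,0,0.1,1],[0,0,0,0,0,0.1,1],[0,0,0,0,0,0,1]]'
python3 -m inch '[[0,0,0,0,0,0.05,1],[0,0,0,0,0,0,1]]'
python3 -m inch '[[0,0,0,0,0,0.04,1],[0,0,0,0,0,0,1]]'
```

```text
clock: 4.98
eef_pos: [532.8, -183.5, 81.0]
tcp_rot: [3.141, 0.001, 2.913]
contact_force: [-0.0, 1.8, 6.4]
opening: -0.002
grasp_force: 3.3
clock: 5.15
eef_pos: [532.8, -183.5, 79.9]
tcp_rot: [3.141, 0.001, 2.913]
contact_force: [0.0, 1.3, 7.8]
opening: 0.002
grasp_force: 3.5
clock: 5.32
eef_pos: [532.8, -183.5, 79.1]
tcp_rot: [3.141, 0.001, 2.913]
contact_force: [-0.5, 1.9, 8.0]
opening: 0.0
grasp_force: 3.6
```

```bash
python3 -m inch '[[0,0,0,0,0,0.04,1],[0,0,0,0,0,0,1]]'
python3 -m inch '[[0,0,0,0,0,0.03,1],[0,0,0,0,0,0,1],[0,0,0,0,0,0,1],[0,0,0,0,0,0,1]]'
```

```text
clock: 5.48
eef_pos: [532.9, -183.5, 78.9]
tcp_rot: [3.141, 0.001, 2.913]
contact_force: [-3.3, 3.9, 17.0]
opening: -0.002
grasp_force: 8.5
clock: 5.82
eef_pos: [532.9, -183.5, 78.9]
tcp_rot: [3.141, 0.002, 2.913]
contact_force: [-5.1, 2.7, 25.5]
opening: 0.002
grasp_force: 12.6
```

```bash
python3 -m inch '[[0,0,0,0,0,-0.3,1],[0,0,0,0,0,-0.9,1],[0,0,0,0,0,-1,1],[0,0,0,0,0,-1,1],[0,0,0,0,0,-1,1],[0,0,0,0,0,-1,0.3],[0,0,0,0,0,-1,0.3],[0,0,0,0,0,-0.6,0.3]]'
python3 -m inch '[[0,0,0,0.26,0.8,0,0.3],[0,0,0,0.26,0.8,0,0.3],[0,0,0,0.26,0.8,0,0.3],[0,0,0,0.26,0.8,0,0.3],[0,0,0,0.26,0.8,0,0.3],[0,0,0,0.26,0.8,0,0.3],[0,0,0,0.26,0.8,0,0.3],[0,0,0,0.26,0.8,0,0.3]]'
python3 -m inch '[[0,0,0,0.26,0.8,0,0.3],[0,0,0,0.26,0.8,0,0.3],[0,0,0,0.26,0.8,0,0.3],[0,0,0,0.26,0.8,0,0.3],[0,0,0,0.26,0.8,0,0.3],[0,0,0,0.26,0.8,0,0.3],[0,0,0,0.26,0.8,0,0.3],[0,0,0,0.1,0.4,0,0.3]]'
python3 -m inch '[[0,0,-0.025,0,0,0,0.3],[0,0,-0.025,0,0,0,0.3],[0,0,0,0,0,0,0.3],[0,0,0,0,0,0,0.3]]'
python3 - <<'E'
from h import *
f=snap("wrist","w2");C=cloud(f);s=r.sense();print(s["eef_pos"],s["tcp_rot"])
m=(np.hypot(C[...,0]-507,C[...,1]-153)<30)&(C[...,2]>113)&(C[...,2]<130)
v,u=np.nonzero(m);print(m.sum(),u.mean(),v.mean(),C[m].mean(0).round(1),plane(f,[(u.mean(),v.mean())],120).round(1))
print(proj(f,[[507,153,120],[507,153,34]]))
for n in("scene","side"): 
    g=snap(n,n+"2")
E
```

```text
clock: 6.48
eef_pos: [532.9, -183.8, 249.4]
tcp_rot: [-3.141, 0.003, 2.913]
contact_force: [0.8, -0.8, -0.9]
opening: 0.417
grasp_force: 0.0
clock: 7.15
eef_pos: [517.6, -15.0, 246.6]
tcp_rot: [-3.141, -0.0, 2.913]
contact_force: [0.8, 0.1, -0.7]
opening: 0.697
grasp_force: 0.0
clock: 7.82
eef_pos: [504.8, 142.9, 246.6]
tcp_rot: [3.141, -0.0, 2.914]
contact_force: [-0.0, -0.1, -0.7]
opening: 0.701
grasp_force: 0.0
clock: 8.15
eef_pos: [505.2, 140.8, 246.7]
tcp_rot: [-3.141, -0.0, 3.068]
contact_force: [-0.0, 0.2, -0.4]
opening: 0.701
grasp_force: 0.0
[505.20690095 140.77640486 246.67953982] [-3.14142160e+00 -6.89693030e-05  3.06696352e+00]
513 324.5243664717349 193.1130604288499 [503.8 148.8 120. ] [[503.8 148.8 120. ]]
[[329.25366375 196.12433926]
 [325.79048966 177.25231092]]
```

View pics/w2.png

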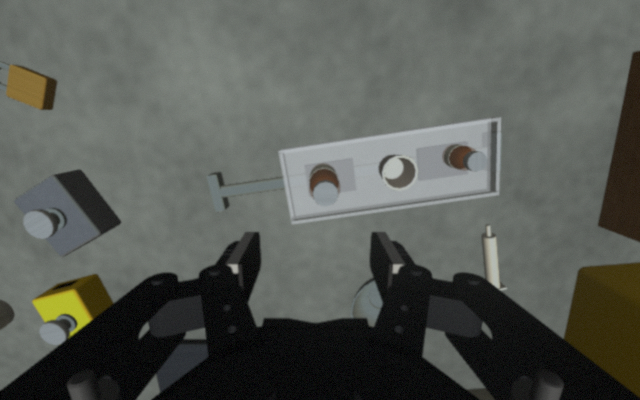

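Wrist view: the tall vial's cap is at (324,193), the cup at (399,172) and the short vial at (475,160). The finger pad tips are at (258,235) and (372,233). I'll check the wrist camera's bias against the known fingertip positions.

Run:
```python
from h import *
from scipy.spatial.transform import Rotation as Ro
f=load("w2");s=r.sense();R=Ro.from_euler('xyz',s["tcp_rot"]).as_matrix();p=s["eef_pos"]
for zt in (14,18,22):
  print(zt,proj(f,[p+R@[dx,dy,zt] for dx in(0,11) for dy in(-29.8,29.8)]).round(1).tolist())
T=np.array(f["cam_to_world"]);print("cam in tool",(R.T@(T[:3,3]-p)).round(1),(R.T@T[:3,:3]).round(3).tolist())
C=cloud(f)
for (u,v) in((250,250),(240,275),(380,250),(390,280)): print(u,v,(R.T@(C[v,u]-p)).round(1))
for n in("scene2","side2"):
    g=load(n);C=cloud(g)
    m=(np.hypot(C[...,0]-507,C[...,1]-153)<35)&(C[...,2]>114)&(C[...,2]<128);print(n,C[m].mean(0).round(1),m.sum())
    # white? gripper points: 
    L=(C-p)@R; m=(abs(L[...,0])<25)&(abs(L[...,1])<60)&(L[...,2]>-40)&(L[...,2]<35)
    Q=L[m];print(len(Q),np.percentile(Q,[1,50,99],axis=0).round(1).tolist())
    for sg in(-1,1):
        q=Q[(Q[:,1]*sg>20)&(Q[:,2]>0)];print(sg,len(q),np.percentile(q,[2,50,98],axis=0).round(1).tolist())
```

```text
14 [[260.6, 251.5], [372.5, 251.5], [259.5, 232.3], [373.7, 232.4]]
18 [[262.0, 248.1], [371.1, 248.1], [260.9, 229.4], [372.2, 229.4]]
22 [[263.3, 244.9], [369.7, 244.9], [262.3, 226.6], [370.7, 226.6]]
cam in tool [  68.    -0.8 -119.9] [[-0.0, -0.964, -0.266], [1.0, 0.0, -0.0], [0.0, -0.266, 0.964]]
250 250 [ 10.8 -30.3  -5.7]
240 275 [  6.8 -31.4 -20.2]
380 250 [10.5 28.8 -5.2]
390 280 [  3.9  30.2 -19.3]
scene2 [507.8 152.1 119.9] 48
320 [[-14.8, -56.8, -39.1], [-6.9, -26.8, -15.6], [10.0, 59.6, 16.6]]
-1 40 [[-13.8, -32.9, 0.7], [-2.0, -29.4, 9.3], [10.3, -25.2, 18.4]]
1 36 [[-11.6, 28.5, 1.3], [-6.5, 37.7, 6.4], [7.2, 44.1, 16.1]]
side2 [505.5 153.  119.4] 83
235 [[-11.2, -36.3, -39.7], [5.7, 38.0, -6.3], [12.8, 59.8, 17.6]]
-1 27 [[-0.6, -34.1, 1.4], [6.5, -30.0, 10.0], [10.2, -28.4, 17.8]]
1 52 [[-11.2, 31.1, 0.4], [3.3, 39.5, 7.5], [10.5, 44.1, 17.4]]
```

```bash
python3 -m inch '[[0,0,0,0,0.11,0.97,0.3],[0,0,0,0,0.11,0.97,0.3],[0,0,0,0,0.11,0.97,0.3],[0,0,0,0,0.11,0.97,0.3],[0,0,0,0,0,0,0.3],[0,0,0,0,0,0,0.3]]'
python3 - <<'E'
from h import *
from scipy.spatial.transform import Rotation as Ro
f=snap("wrist","w3");C=cloud(f);s=r.sense();p=s["eef_pos"];R=Ro.from_euler('xyz',s["tcp_rot"]).as_matrix();print(p)
m=(np.hypot(C[...,0]-505,C[...,1]-151)<30)&(C[...,2]>113)&(C[...,2]<130)
v,u=np.nonzero(m);q=C[m].mean(0);print(m.sum(),u.mean(),v.mean(),q.round(1),"tool",(R.T@(q-p)).round(1))
L=(C-p)@R
for sg in(-1,1):
    k=(L[...,1]*sg>24)&(L[...,1]*sg<40)&(abs(L[...,0])<14)&(L[...,2]>-10)&(L[...,2]<25);Q=L[k];print(sg,len(Q),np.percentile(Q,[2,50,98],axis=0).round(1).tolist())
E
```

```text
clock: 8.8
eef_pos: [505.3, 151.7, 149.2]
tcp_rot: [-3.141, -0.003, 3.069]
contact_force: [0.5, -0.2, 1.0]
opening: 0.701
grasp_force: 0.0
[506.19485019 151.94518028 150.3497135 ]
1274 312.0376766091052 236.6624803767661 [503.4 149.2 119.9] tool [ 2.6 -2.9 30.5]
-1 861 [[-8.9, -37.1, -9.5], [7.3, -31.0, 1.3], [12.7, -30.6, 17.0]]
1 991 [[-8.8, 28.3, -9.7], [8.1, 28.7, 1.6], [12.7, 39.6, 17.2]]
```

View pics/w3.png

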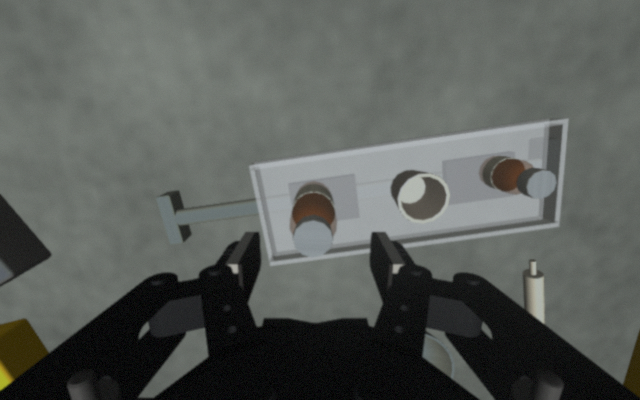

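Wrist view: the cap is at (312,237), midway between the pad tips at (258,240) and (373,240). Relative to the fingers it is off by about (+0.6, −1.6) mm. Descending and gripping.

```bash
python3 -m inch '[[0,0,0,0.01,-0.03,0.62,0.3],[0,0,0,0.01,-0.03,0.62,0.3],[0,0,0,0,0,0.62,0.3],[0,0,0,0,0,0.62,0.3],[0,0,0,0,0,0,0.3],[0,0,0,0,0,0,0.3]]' 30
python3 -m inch '[[0,0,0,0,0,0,0.5],[0,0,0,0,0,0,0.6],[0,0,0,0,0,0,0.65],[0,0,0,0,0,0,0.75],[0,0,0,0,0,0,1],[0,0,0,0,0,0,1],[0,0,0,0,0,0,1],[0,0,0,0,0,0,1]]' 30
```

```text
clock: 9.35
eef_pos: [505.9, 150.6, 88.9]
tcp_rot: [3.141, 0.001, 3.069]
contact_force: [0.4, -0.1, 0.9]
opening: 0.698
grasp_force: 0.0
clock: 10.02
eef_pos: [506.4, 150.9, 89.3]
tcp_rot: [3.141, 0.002, 3.07]
contact_force: [0.1, -1.0, 6.5]
opening: 0.364
grasp_force: 29.2
```

```bash
python3 -m inch '[[0,0,0,0,0,-0.1,1],[0,0,0,0,0,-0.3,1],[0,0,0,0,0,-0.6,1],[0,0,0,0,0,-0.9,1],[0,0,0,0,0,-1,1],[0,0,0,0,0,-1,1],[0,0,0,0,0,-1,1],[0,0,0,0,0,-0.7,1]]' 40
python3 - <<'E'
from h import *
from scipy.spatial.transform import Rotation as Ro
s=r.sense();p=s["eef_pos"];R=Ro.from_euler('xyz',s["tcp_rot"]).as_matrix()
print("opening",s["opening"],s["grasp_force"],"delta tool",(R.T@(np.array([637.8,-69.1,235])-p)).round(1))
Rt=Ro.from_euler('ZY',[-.072,-.300]).as_matrix();Rt=np.c_[-Rt[:,0],Rt[:,1],-Rt[:,2]]
print("rotvec/pi",(Ro.from_matrix(R.T@Rt).as_rotvec()/np.pi).round(4))
E
```

```text
clock: 10.68
eef_pos: [505.8, 150.8, 230.9]
tcp_rot: [3.141, 0.002, 3.07]
contact_force: [1.5, 1.1, -1.4]
opening: 0.36
grasp_force: 39.7
opening 0.36036370522823824 39.69619841314852 delta tool [-147.4 -209.9   -4. ]
rotvec/pi [ 0.0003 -0.0947  0.    ]
```

```bash
python3 -m inch '[[0,0,0,-0.2,-0.25,0,1],[0,0,0,-0.4,-0.56,0,1],[0,0,0,-0.4,-0.56,0,1],[0,0,0,-0.4,-0.56,0,1],[0,0,0,-0.4,-0.56,0,1],[0,0,0,-0.4,-0.56,0,1],[0,0,0,-0.4,-0.56,0,1],[0,0,0,-0.4,-0.56,0,1]]'
python3 -m inch '[[0,0,0,-0.4,-0.56,0,1],[0,0,0,-0.4,-0.56,0,1],[0,0,0,-0.4,-0.56,0,1],[0,0,0,-0.4,-0.56,0,1],[0,0,0,-0.4,-0.56,0,1],[0,0,0,-0.4,-0.56,0,1],[0,0,0,-0.4,-0.56,0,1],[0,0,0,-0.3,-0.4,0,1]]'
python3 -m inch '[[0,-0.012,0,0,0,0,1],[0,-0.017,0,0,0,0,1],[0,-0.02,0,0,0,0,1],[0,-0.02,0,0,0,0,1],[0,-0.0157,0,0,0,0,1],[0,-0.01,0,0,0,0,1],[0,0,0,0,0,0,1],[0,0,0,0,0,0,1]]'
python3 - <<'E'
from h import *
from scipy.spatial.transform import Rotation as Ro
s=r.sense();p=s["eef_pos"];R=Ro.from_euler('xyz',s["tcp_rot"]).as_matrix()
print("delta tool",(R.T@(np.array([637.8,-69.1,214.8])-p)).round(1))
Rt=Ro.from_euler('ZY',[-.072,-.300]).as_matrix();Rt=np.c_[-Rt[:,0],Rt[:,1],-Rt[:,2]]
print("rotvec/pi",(Ro.from_matrix(R.T@Rt).as_rotvec()/np.pi).round(4))
E
```

```text
clock: 11.35
eef_pos: [572.7, 40.1, 227.4]
tcp_rot: [-3.141, -0.001, 3.07]
contact_force: [0.3, -1.1, -0.5]
opening: 0.364
grasp_force: 39.7
clock: 12.02
eef_pos: [643.3, -73.9, 227.7]
tcp_rot: [-3.141, 0.0, 3.069]
contact_force: [0.2, 0.1, -1.0]
opening: 0.362
grasp_force: 39.7
clock: 12.68
eef_pos: [642.2, -72.3, 227.9]
tcp_rot: [-3.141, 0.296, 3.07]
contact_force: [-0.4, 0.3, -1.0]
opening: 0.362
grasp_force: 39.7
delta tool [ 8.2  2.9 11.2]
rotvec/pi [-0.     -0.0011  0.0001]
```

Apply the correction, then look from all views and measure the vial against the head.

```bash
python3 -m inch '[[0,-0.001,0,0.08,0.03,0.11,1],[0,0,0,0.08,0.03,0.11,1],[0,0,0,0.08,0.03,0.11,1],[0,0,0,0.08,0.03,0.11,1],[0,0,0,0,0,0,1],[0,0,0,0,0,0,1]]'
python3 - <<'E'
from h import *
for n in("scene","side","wrist"): snap(n,n+"3")
a=load("side3")["pixels"][100:220,180:340];b=load("scene3")["pixels"][150:270,180:340]
im=np.vstack([cv2.resize(x,(400,300),interpolation=3) for x in(a,b)]);w=cv2.resize(load("wrist3")["pixels"],(400,250))
im=np.hstack([im,np.vstack([w,np.zeros((350,400,3),np.uint8)])])
cv2.imwrite("pics/p3.png",im[:,:,::-1]);s=r.sense();print(s["eef_pos"],s["tcp_rot"])
E
```

```text
clock: 13.18
eef_pos: [637.9, -68.6, 214.4]
tcp_rot: [3.142, 0.3, 3.07]
contact_force: [0.1, -0.1, -0.2]
opening: 0.362
grasp_force: 39.7
[638.2708513  -68.70439634 215.09259446] [-3.14157398  0.30094858  3.0699321 ]
```

View pics/p3.png

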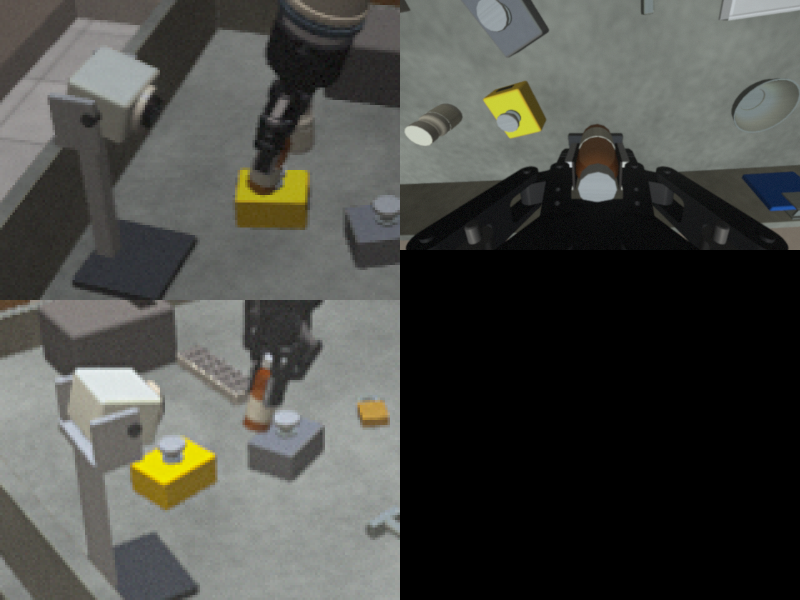

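The vial is held upright and tilted, cap leaning away from the camera, with the label visible below the fingers and nothing touching. Next: measure the vial's axis and label relative to the head in the same views.

Run:
```python
from m import *
from scipy.optimize import least_squares
from scipy.spatial.transform import Rotation as Ro
s=r.sense();p=s["eef_pos"];H=Ro.from_euler('ZY',[-.072,-.300]).as_matrix()
F=np.array([646.6,-69.7,186.4])   # focus est
for n in("scene3","side3"):
    f=load(n);C=cloud(f);px=f["pixels"].astype(int);Q=(C-F)@H   # head axes about focus
    hsv=cv2.cvtColor(f["pixels"],cv2.COLOR_RGB2HSV)
    ok=(np.hypot(Q[...,0],Q[...,1])<26)&(Q[...,2]>-35)&(Q[...,2]<45)
    fing=px.max(2)<60
    m=ok&~fing;P=Q[m];P=P[(P[:,2]<6)&(P[:,2]>-23)]
    g=lambda c:np.hypot(P[:,0]-c[0]-c[2]*P[:,2],P[:,1]-c[1]-c[3]*P[:,2])-16
    o=least_squares(g,[0,0,0,0],loss='soft_l1',f_scale=1.5);print(n,len(P),"axis at label, slopes",o.x.round(3),"rms",o.fun.std().round(2))
    # label: profile of saturation along axis
    z=Q[m][:,2];S=hsv[...,1][m]
    print("  sat by z",[(int(a),int(np.median(S[(z>=a)&(z<a+4)]))) for a in range(-32,32,4) if ((z>=a)&(z<a+4)).sum()>2],"zmin",np.percentile(z,[1,3]).round(1))
    # head: lens frame measures in this view
    L=(np.array([770.5,-78.7,224.9]));D=(C-L)@H
    k=(abs(D[...,1])<70)&(D[...,0]>-15)&(D[...,0]<110)&(abs(D[...,2])<60);D=D[k]
    t=D[(D[:,2]>22)&(D[:,2]<35)&(abs(D[:,1])<30)&(D[:,0]>20)&(D[:,0]<75)];A=np.c_[t[:,:2],np.ones(len(t))];co=np.linalg.lstsq(A,t[:,2],rcond=None)[0]
    print("  top z",np.median(t[:,2]).round(1),"slopes",co[:2].round(3))
    dk=px[k].max(1)<75;d=D[dk&(D[:,0]<12)&(abs(D[:,1])<25)];print("  lens dark",len(d),d.mean(0).round(1) if len(d) else"",np.percentile(d,[3,97],axis=0).round(1).tolist() if len(d) else"")
    for nm,q in(("side+",D[(D[:,1]>33)&(D[:,1]<42)&(D[:,0]<40)]),):print("  ",nm,len(q),np.median(q[:,1]).round(1))
```

```text
scene3 99 axis at label, slopes [-1.157  0.755  0.021  0.04 ] rms 1.63
  sat by z [(-28, 73), (-24, 136), (-20, 127), (-16, 55), (-12, 38), (-8, 39), (-4, 38), (0, 38), (4, 41), (8, 37), (12, 121), (16, 59), (20, 114), (24, 91), (28, 152)] zmin [-25.9 -23.9]
  top z 26.0 slopes [-0.017 -0.   ]
  lens dark 0  
   side+ 114 36.6
side3 80 axis at label, slopes [0.252 1.099 0.084 0.041] rms 1.05
  sat by z [(-28, 206), (-24, 184), (-20, 178), (-16, 94), (-12, 43), (-8, 40), (-4, 36), (0, 34), (4, 26), (8, 21), (12, 17), (16, 116), (20, 20), (24, 55)] zmin [-26.8 -26. ]
  top z 27.8 slopes [-0.013 -0.005]
  lens dark 101 [2.9 4.  4. ] [[-2.0, -17.4, -18.2], [8.1, 21.4, 21.6]]
   side+ 155 36.1
```

Run:
```python
from m import *
from scipy.spatial.transform import Rotation as Ro
H=Ro.from_euler('ZY',[-.072,-.300]).as_matrix();L=np.array([770.5,-78.7,224.9])
im=[]
for n,(u0,v0) in(("side",(200,118)),("scene",(200,172))):
    ims=[load(n+k)["pixels"].astype(float) for k in("","2","3")];a=np.mean(ims,0).astype(np.uint8)[v0:v0+50,u0:u0+50]
    im.append(cv2.resize(np.clip(a.astype(float)*1.3,0,255).astype(np.uint8),(400,400),interpolation=2))
cv2.imwrite("pics/hd.png",np.hstack(im)[:,:,::-1])
for n in("scene","side"):
    f=load(n);f["z_map"]=np.median([load(n+k)["z_map"] for k in("","2","3")],0);C=cloud(f);px=f["pixels"].astype(int)
    D=(C-L)@H;k=(abs(D[...,1])<75)&(D[...,0]>-15)&(D[...,0]<110)&(abs(D[...,2])<60);P=C[k]
    for i in range(5):
        if len(P)<60:break
        b,c,nn=segpl(P,tol=1.5);nn*=np.sign(nn[np.argmax(abs(nn))]);q=(P[b]-L)@H;print(n,b.sum(),"c",((c-L)@H).round(1),"n",(nn@H).round(3),"ext",np.percentile(q,[2,98],axis=0).round(0).tolist());P=P[~b]
    # foot
    m=(C[...,2]>4)&(C[...,2]<22)&(np.hypot(C[...,0]-840,C[...,1]+80)<130)&(px.max(2)<85)
    w=cv2.minAreaRect(C[m][:,:2].astype(np.float32));print(" foot",m.sum(),np.round(w[0],1),np.round(w[1],1),w[2],np.median(C[m][:,2]))
```

```text
scene 303 c [ 66.9  48.7 -14.7] n [0.007 1.    0.005] ext [[40.0, 47.0, -46.0], [93.0, 50.0, 14.0]]
scene 289 c [54.3  2.1 25.8] n [0.023 0.003 1.   ] ext [[23.0, -34.0, 24.0], [84.0, 36.0, 27.0]]
scene 268 c [ 85.2  -6.6 -10.8] n [ 1.    -0.013 -0.024] ext [[83.0, -49.0, -50.0], [87.0, 45.0, 21.0]]
scene 123 c [39.4 37.2  4.7] n [-0.021  0.999 -0.032] ext [[19.0, 35.0, -43.0], [83.0, 39.0, 23.0]]
scene 69 c [ 82.4  -1.  -20.1] n [ 0.999 -0.032 -0.034] ext [[80.0, -48.0, -57.0], [85.0, 49.0, 23.0]]
 foot 476 [847.  -79.4] [160.6 190.5] 0.06624636799097061 13.806685358529364
side 417 c [48.5 -0.8 27.4] n [0.006 0.01  1.   ] ext [[17.0, -38.0, 26.0], [82.0, 35.0, 29.0]]
side 289 c [ 64.7  48.3 -15.2] n [-0.015  1.     0.004] ext [[37.0, 47.0, -47.0], [91.0, 50.0, 16.0]]
side 164 c [40.9 36.3  6.3] n [ 0.035  0.999 -0.016] ext [[17.0, 35.0, -23.0], [82.0, 38.0, 25.0]]
side 77 c [21.6 30.   2.4] n [-0.637  0.756  0.147] ext [[-1.0, 10.0, -32.0], [49.0, 52.0, 28.0]]
side 59 c [11.  19.6  4. ] n [ 0.908 -0.419  0.025] ext [[-2.0, -8.0, -22.0], [20.0, 36.0, 24.0]]
 foot 1139 [832.9 -56.7] [180.6 143.4] 89.33087158203125 12.776221574054375
```

View pics/hd.png

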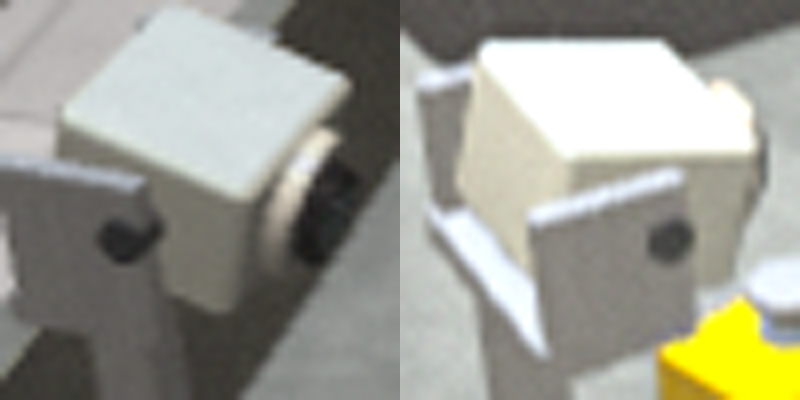

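The crop shows the hinge knob at (125,240) in the side view and (670,240) in the scene view. The top-face corners are sharp, and the lens front is at about (335,208) in the side view. I'll cast rays through these onto the measured planes.

Run:
```python
from m import *
from scipy.spatial.transform import Rotation as Ro
H=Ro.from_euler('ZY',[-.072,-.300]).as_matrix();L=np.array([770.5,-78.7,224.9])
def cast(f,uv,ax,val):
    T=np.array(f["cam_to_world"]);d=rays(f,uv)@T[:3,:3].T@H;o=(T[:3,3]-L)@H
    return o+d*((val-o[ax])/d[:,ax])[:,None]
S=load("side");Sc=load("scene")
cs=lambda l:[(200+x/8-.5,118+y/8-.5) for x,y in l]
cc=lambda l:[(200+(x-400)/8-.5,172+y/8-.5) for x,y in l]
print("top side: nb nf ff fb",cast(S,cs([(62,118),(247,200),(350,85),(160,5)]),2,27.4).round(1).tolist())
print("top scene: bn fn ff bf",cast(Sc,cc([(565,162),(758,152),(665,38),(480,42)]),2,25.8).round(1).tolist())
print("knob",cast(S,cs([(125,240)]),1,52).round(1),cast(Sc,cc([(671,240)]),1,52).round(1))
print("lens front side cast x=0",cast(S,cs([(335,208),(325,155),(357,180),(325,262)]),0,0).round(1).tolist())
# fork far prong top edge outer in scene (front/back tops), near prong tops
for n in("scene","side"):
    f=load(n);f["z_map"]=np.median([load(n+k)["z_map"] for k in("","2","3")],0);D=(cloud(f)-L)@H
    C=cloud(f);m=(C[...,2]>30)&(C[...,2]<170)&(np.hypot(C[...,0]-840,C[...,1]+80)<60);P=C[m]
    W=Ro.from_euler('Z',-.072).as_matrix();q=(P-L)@W;print(n,"post",len(q),np.percentile(q[:,:2],[3,97],axis=0).round(1).tolist())
    m=(C[...,2]>5)&(C[...,2]<20)&(np.hypot(C[...,0]-840,C[...,1]+80)<90);q=(C[m]-L)@W;print(" foot",np.percentile(q[:,:2],[1,99],axis=0).round(1).tolist())
```

```text
top side: nb nf ff fb [[80.3, 39.4, 27.4], [16.6, 38.5, 27.4], [15.7, -36.5, 27.4], [83.8, -33.6, 27.4]]
top scene: bn fn ff bf [[90.6, 46.9, 25.8], [21.8, 41.7, 25.8], [15.6, -45.2, 25.8], [83.8, -40.8, 25.8]]
knob [[48.2 52.   3. ]] [[51.7 52.   0.2]]
lens front side cast x=0 [[0.0, 0.3, 7.3], [0.0, 23.6, 44.8], [0.0, -16.5, 8.0], [-0.0, -2.6, -18.3]]
scene post 398 [[72.9, -10.9], [94.6, 10.1]]
 foot [[-4.8, -58.4], [156.2, 58.1]]
side post 412 [[70.0, -12.7], [92.0, 8.9]]
 foot [[-7.7, -59.7], [135.5, 60.0]]
```

Run:
```python
from m import *
from scipy.spatial.transform import Rotation as Ro
W=Ro.from_euler('Z',-.072).as_matrix();H=Ro.from_euler('ZY',[-.072,-.300]).as_matrix();L=np.array([770.5,-78.7,224.9])
for n in("scene","side"):
    f=load(n);f["z_map"]=np.mean([load(n+k)["z_map"] for k in("","2")],0);C=cloud(f)
    m=(abs(C[...,2])<5)&(C[...,0]>450)&(C[...,0]<780)&(abs(C[...,1]+20)<250)
    P=C[m];c=P.mean(0);nn=np.linalg.svd(P-c,full_matrices=False)[2][2];nn*=np.sign(nn[2]);print(n,"table",c.round(1),(nn@W).round(4))
    D=(C-L)@H;b=(abs(D[...,1])<29)&(D[...,0]>26)&(D[...,0]<74)&(abs(D[...,2]-26.5)<6);P=D[b]
    co=np.linalg.lstsq(np.c_[P[:,:2],np.ones(len(P))],P[:,2],rcond=None)[0];res=P[:,2]-np.c_[P[:,:2],np.ones(len(P))]@co
    print("  top",len(P),"slope",co.round(4),"se",(res.std()/np.sqrt(len(P))/14).round(4),"tilt",.3+co[0])
    y=(C-L)@W;k=(C[...,2]>30)&(C[...,2]<180)&(abs(y[...,1])<14)&(y[...,0]>85)&(y[...,0]<105);Q=y[k]
    if len(Q)>60: print("  post back x vs z slope",np.polyfit(Q[:,2],Q[:,0],1)[0].round(4),len(Q))
```

```text
scene table [640.1   8.9   0. ] [-1.e-04  6.e-04  1.e+00]
  top 168 slope [-1.01000e-02  3.30000e-03  2.65016e+01] se 0.0033 tilt 0.2899385609396616
  post back x vs z slope 0.0036 229
side table [625.1  14.6  -1. ] [5.e-04 2.e-04 1.e+00]
  top 263 slope [-1.05000e-02 -1.00000e-04  2.82332e+01] se 0.0034 tilt 0.2894944844595071
  post back x vs z slope -0.0003 88
```

```bash
python3 -m inch '[[0,0.0035,0,-0.016,-0.06,-0.075,1],[0,0,0,0,0,0,1],[0,0,0,0,0,0,1],[0,0,0,0,0,0,1],[0,0,0,0,0,0,1],[0,0,0,0,0,0,1]]'
python3 - <<'E'
from m import *
from scipy.optimize import least_squares
from scipy.spatial.transform import Rotation as Ro
s=r.sense();print(s["eef_pos"].round(1),s["tcp_rot"].round(4),abs(s["qvel"]).max(),s["grasp_force"])
H=Ro.from_euler('ZY',[-.072,-.290]).as_matrix();F=np.array([646.1,-70.2,188.5])
for n in("scene","side"):
    Cs=[];
    for k in range(4): f=snap(n,f"{n}4");Cs.append(f["z_map"])
    f["z_map"]=np.median(Cs,0);C=cloud(f);px=f["pixels"].astype(int);Q=(C-F)@H;S=cv2.cvtColor(f["pixels"],cv2.COLOR_RGB2HSV)[...,1]
    ok=(np.hypot(Q[...,0],Q[...,1])<24)&(px.max(2)>=60)&(Q[...,2]>-24)&(Q[...,2]<4);P=Q[ok]
    o=least_squares(lambda c:np.hypot(P[:,0]-c[0]-c[2]*P[:,2],P[:,1]-c[1]-c[3]*P[:,2])-16,[0,0,0,0],loss='soft_l1',f_scale=1)
    o2=least_squares(lambda c:np.hypot(P[:,0]-c[0],P[:,1]-c[1])-16,[0,0],loss='soft_l1',f_scale=1)
    z=Q[...,2];w=(np.hypot(Q[...,0],Q[...,1])<22)&(px.max(2)>=60)&(z<-4)&(z>-25);zz=z[w];e=min(range(-22,-6),key=lambda t:0)
    b=[(t,int(S[w][(zz>=t)&(zz<t+2)].mean())) for t in range(-22,-6,2)]
    print(n,len(P),o.x.round(3),"fixed-dir",o2.x.round(2),b)
for n in("tray",):
    C=cloud(load("side4"));a=cloud(load("side"));d=(abs(C-a)[...,2]>8)&(a[...,2]<140)&(a[...,2]>10)&(a[...,1]>60)&(a[...,0]<620)&(a[...,0]>400);print("changed px near tray",d.sum(),a[d].mean(0).round())
    P=s["eef_pos"]
E
```

```text
clock: 13.83
eef_pos: [637.7, -70.2, 216.8]
tcp_rot: [3.142, 0.29, 3.07]
contact_force: [-0.6, -0.2, -0.9]
opening: 0.36
grasp_force: 39.7
[637.7 -70.2 216.8] [3.1416 0.2896 3.0699] 0.0006838935221863396 39.73488714778796
scene 98 [-0.761 -0.698  0.019  0.024] fixed-dir [-0.94 -0.88] [(-22, 137), (-20, 142), (-18, 105), (-16, 59), (-14, 52), (-12, 37), (-10, 35), (-8, 37)]
side 78 [-0.226 -0.013  0.029  0.036] fixed-dir [-0.54 -0.42] [(-22, 187), (-20, 182), (-18, 166), (-16, 123), (-14, 81), (-12, 44), (-10, 46), (-8, 39)]
changed px near tray 392 [504. 163.  87.]
```

Run:
```python
from m import *
from scipy.spatial.transform import Rotation as Ro
s=r.sense();p=s["eef_pos"];R=Ro.from_euler('xyz',s["tcp_rot"]).as_matrix()
f=snap("wrist","w5");Q=(cloud(f)-p)@R;px=f["pixels"].astype(int)
m=(np.hypot(Q[...,0],Q[...,1])<9)&(Q[...,2]<-20)&(Q[...,2]>-45);print("wrist cap top",m.sum(),np.percentile(Q[m][:,2],[10,50,90]).round(1))
H=Ro.from_euler('ZY',[-.072,-.290]).as_matrix();F=np.array([646.1,-70.2,188.5])
for n in("scene","side"):
    f=load(n+"4")
    # walk along projected near-silhouette axis, colour profile in pixels, at the vial surface point facing camera
    o=(np.array(f["cam_to_world"])[:3,3]-F)@H;d=o.copy();d[2]=0;d/=np.linalg.norm(d)
    zs=np.arange(-34,14,1.5);uv=proj(f,[F+H@(16*d+[0,0,z]) for z in zs]).astype(np.float32)
    c=cv2.remap(f["pixels"],uv[:,:1],uv[:,1:],cv2.INTER_LINEAR)[:,0];print(n,[(float(z),*map(int,k)) for z,k in zip(zs,c)])
```

```text
wrist cap top 1389 [-31.6 -31.  -30.3]
scene [(-34.0, 146, 149, 148), (-32.5, 150, 151, 148), (-31.0, 147, 148, 144), (-29.5, 144, 143, 139), (-28.0, 136, 130, 123), (-26.5, 125, 113, 101), (-25.0, 117, 96, 80), (-23.5, 112, 81, 60), (-22.0, 109, 72, 47), (-20.5, 107, 70, 43), (-19.0, 106, 70, 42), (-17.5, 112, 78, 53), (-16.0, 119, 89, 66), (-14.5, 130, 108, 88), (-13.0, 140, 127, 109), (-11.5, 144, 135, 119), (-10.0, 147, 142, 128), (-8.5, 148, 143, 128), (-7.0, 150, 145, 128), (-5.5, 150, 144, 127), (-4.0, 150, 142, 126), (-2.5, 151, 143, 127), (-1.0, 152, 144, 128), (0.5, 152, 144, 128), (2.0, 150, 143, 126), (3.5, 147, 142, 125), (5.0, 146, 141, 125), (6.5, 143, 138, 123), (8.0, 135, 128, 114), (9.5, 127, 118, 106), (11.0, 121, 108, 97), (12.5, 116, 101, 91)]
side [(-34.0, 179, 172, 29), (-32.5, 179, 170, 28), (-31.0, 179, 171, 28), (-29.5, 179, 171, 29), (-28.0, 162, 152, 28), (-26.5, 132, 118, 25), (-25.0, 99, 81, 23), (-23.5, 84, 63, 24), (-22.0, 73, 50, 24), (-20.5, 69, 45, 23), (-19.0, 67, 44, 22), (-17.5, 67, 45, 24), (-16.0, 70, 50, 30), (-14.5, 73, 56, 38), (-13.0, 78, 65, 51), (-11.5, 83, 73, 64), (-10.0, 86, 79, 72), (-8.5, 85, 81, 72), (-7.0, 85, 82, 72), (-5.5, 85, 81, 72), (-4.0, 84, 80, 72), (-2.5, 84, 80, 72), (-1.0, 85, 82, 72), (0.5, 85, 83, 73), (2.0, 75, 72, 66), (3.5, 61, 59, 56), (5.0, 46, 44, 43), (6.5, 32, 30, 30), (8.0, 26, 24, 25), (9.5, 27, 26, 27), (11.0, 29, 28, 29), (12.5, 26, 26, 25)]
```

The vial is within about 1 mm of the focus, matches the measured head tilt, and is still. Handing in.

```bash
python3 -c "
from rig import r
print(r.sense()['clock'],r.sign_off())"
```

```text
the job is handed in; nothing more can be done
14.2833 None
```

I pressed the start plunger down to its stop, then lifted the tall vial and presented it to the inspection camera; by my measurements the label is within about 1 mm of the focus and the vial is square to the line of sight. I handed the job in at 14.3 s with the vial still held.

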